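# Open the tight chocolate tin in its hold-down

## Task

Push the lidded chocolate tin along the counter by its wide foot until the foot is fully home, against the stop, under the lips of the low steel hold-down bracket; do not touch the lid before the tin is home. Then, with the bracket holding the tin down, draw its deep, tight lid straight up until it is clear and set it down gently, right way up, in the middle of the round wooden coaster stack. The tin stays flat on the counter and home in the bracket, and everything else stays where it stands.

Things in the scene. Friction and masses are not known exactly. Their poses are not given: they have to be found in the camera images.
- tin: Round metal tin, about 300 g, starting left or right (coasters on the other side). Origin: middle of its underside, z up. Its wide round foot is 112 mm across, 10 mm thick (z 0 to 10 mm); the 67 mm body rises to a rim at 62 mm, hidden by the lid from 18 mm up. Sprung pads grip the lid: drawing it off takes 6 to 16 N over the first 36 mm, more than the tin's weight, so an unheld tin rises with it.
- lid: The tin's aluminium lid, about 120 g: a deep cap 76 mm across, 47 mm tall (skirt 44 mm deep). Origin: middle of the skirt's lower edge, z up. Seated, it is 18 mm above the tin's origin, on its axis; lifted 46 mm it is clear. On top is a dark wooden round knob, 20 mm across, from 47 to 77 mm above this origin.
- lid_knob (a point): Centre of the lid's wooden knob, 62 mm above the lid's origin; with the lid seated it is 80 mm above the counter and the knob's top 95 mm above it.
- bracket: Fixed dark steel hold-down, 16 mm tall. Origin, on the counter: where the middle of the tin's foot lies when home. x runs from its mouth (robot's side) to the stop face at x = +56 mm. 120 mm wide inside, flaring to 140 mm at the mouth (x = -60 mm). Two lips, x -35 to +45 mm, undersides 12 mm up, reach in to y = +-46 mm over the foot. The tin slides in along +x.
- coaster_top (a point): Centre of the top of the loose stack of round wooden coasters (about 350 g), 100 mm across, its top 24 mm above the counter; z up.
- bottle: Closed amber glass bottle, 64 mm across, 190 mm tall; origin under its middle. Stands beside the bracket's mouth, on one side of it. Leave alone.
- mill: Dark wooden pepper mill, 58 mm across, 160 mm tall; origin under its middle. Stands beside the bracket's mouth, on the other side. Leave alone.
- jar: Small glass spice jar, 44 mm across, 65 mm tall; origin under its middle. Near the robot, left or right. Leave alone.
- shaker: Small steel shaker, 42 mm across, 75 mm tall; origin under its middle. Near the robot, on the other side from the jar. Leave alone.
- crusher: Yellow plastic garlic crusher lying flat, about 150 by 44 mm, 28 mm tall, long along its x; origin under its middle. Leave alone.
- brush: Silicone brush lying flat, about 170 mm long along its x and under 40 mm tall; origin under its middle. Leave alone.
Not all that is in view belongs to the job. Leave any orange, pink or turquoise look-alike of the lid alone.

How it is judged:
By the outcome, as a careful person would: the job done as asked, in the order asked, and still so for the second after the job is handed in, with the robot touching nothing.
It also fails if it takes over 70 s, if anything falls off the work surface, if the arm or the gripper's body presses on something with over 40 N, if the wrist force passes 120 N, or if a joint passes its speed limit or range.

## Robot

A 6-joint arm with a two-finger parallel gripper is mounted at the origin on the work surface. World frame = base frame: x ahead of the robot, y to its left, z up, the work surface at z = 0. Lengths are in mm, angles in rad, forces in N, time in s.
With the tool pointing down it reaches from about 275 to 850 mm from the base axis. Payload 19 kg.
Tool frame: the origin (TCP) lies midway between the tips of the shut fingers; the grasp point (between the pads) lies 19 mm behind it; z points along the fingers, y is the line along which they close (so a half turn about z gives the same grasp; the last joint's range is limited). The gripper opens to 85 mm and grips with 20 to 120 N. Pads are 22 mm wide; open, the fingers measure 114 mm over their backs; the gripper's body (76 mm by 85 mm) begins 54 mm behind the grasp point. The pads swing forward as they close: fully open they stand 13 mm farther back than shut.
Start: joints at [-1.352, 0.15, 1.437, -0, 1.554, -0.134], TCP at [198.65, -539.56, 206.367] pointing down, gripper open.
Joint ranges: [-2.8, 2.8], [-0.68, 2.1], [0.12, 2.68], [-1.39, 4.53], [0.16, 2.79], [-2.81, 2.81]. Speed limits (rad/s): [1.89, 1.89, 2.22, 3.01, 3.01, 3.01].

## Interface

Orientations are given as a rotation vector (axis times angle).
In Python, from bench import env gives the robot as it stands.
- The arm moves only by the tool send_rows, never from a script. Its argument "rows" is a list of rows, each a list of 5 numbers: the opening, from -1 (shut) to 1 (fully open), then the shift along the tool's x, y, z in mm, then the turn about the tool's z in degrees. A call has 1 to 8 rows; each row shifts and turns the commanded pose from where the row before left it, along the tool's axes as they then stand; what a row does not reach is not made up. A row lasts 1/8 s, in which the tool goes at most 62.5 mm and 10.7 degrees, less where a joint would pass 70% of its speed; a pose out of reach is approached as far as the arm can. A call is refused whole if a number of a shift passes 62.5 or a number of a turn 10.7, either way. A call with a gripper value outside its range is refused whole. The fingers move at their own pace and stop on an object; "newtons" is the grip in N (left out, the last holds). Time passes only in rows, so rows that do not move let the fingers close. It gives the time, the measured TCP pose, the force, the opening and the grip force at its end, in the units of the state.
- env.get_state(): the state, without advancing time (a new reading comes with each control period).
- env.camera(name): name is "scene" or "top" or "wrist"; returns a dict with "color" (400x640x3 uint8, blue, green, red), "fx", "fy", "cx", "cy" (pixels), "T" (4x4, takes a point from camera to world coordinates). Camera axes: x right, y up, looking along -z (the intrinsics and any distortion apply to the point x, -y, -z); pixel columns grow to the right and rows downward; lengths in mm; the calibration is good to about 2 mm. A picture is of the moment at which its call begins. There is no depth.
- env.job_done(): hands the job in; it is judged then, once.
Trained networks look in a picture, given as the dict that the camera call returned (one of the last four; its "shot" number tells which), for a name from the list of things; names that differ only in an ending like _2 or _b are one class to them, and where a whole thing is asked for, a point or a joint stands for the part that bears it (a point fixed in the world has none). Each returns a list of dicts, best first, with "score" (0 to 1); they miss things now and then, are a little off and sometimes report something else, mostly with a low value. They report only what shows in the picture. A call takes as long as a camera call. They do not tell look-alikes from the thing itself.
- env.boxes_of(picture, target): "rect" ([left, top, width, height] in pixels, round what is visible of it).
- env.landmark_of(picture, target): "point" ([column, row] in pixels: a listed point, or the origin of a listed thing).
The state is a dict: "time": time; "joint_pos": joint angles; "joint_vel": joint speeds; "joint_efforts": joint torques, N m; "ee_pos": TCP position; "orientation": TCP orientation; "wrist_force": force on the tool from outside, world axes, zero at the start; "moment": the same for the moment, N m; "opening": finger opening in mm; "finger_force": force on a finger pad.
Only numpy, scipy, OpenCV 4.12 (cv2) and the standard library are available. Lean on these libraries where they do the work, as an engineer would, in place of code of your own. Each camera call takes 0.05 s, during which the arm holds its last target. There are 200 camera calls.

## Working session

There is one attempt and no reset: what is moved stays moved. The work goes in short steps, Python scripts to look and compute and a tool call to move; the robot and the scene stay as the last step left them, time stands still between calls to the robot, and variables do not carry over. Pictures are saved under pics/ and viewed, at most 10 in all, crops included, and the job is handed in when it is done.

Besides the shell and the picture viewer there is one more tool, called after "Emit:" by a JSON object that holds its "op" and its "data", one argument or row to a line. send_rows: Moves the arm, as the interface text tells. Its arguments: {"type":"object","properties":{"rows":{"type":"array","items":{"type":"array","items":{"type":"number"}}},"newtons":{"type":"number"}},"required":["rows"]}

```bash
mkdir -p pics
cat > h.py <<'E'
import numpy as np, cv2
from bench import env
from scipy.spatial.transform import Rotation as R
def px2w(p,uv,z):
    d=np.array([(uv[0]-p["cx"])/p["fx"],-(uv[1]-p["cy"])/p["fy"],-1.0]); T=np.array(p["T"])
    d=T[:3,:3]@d; o=T[:3,3]; return o+d*(z-o[2])/d[2]
def w2px(p,X):
    T=np.array(p["T"]); c=T[:3,:3].T@(np.array(X,float)-T[:3,3])
    return np.array([p["cx"]+p["fx"]*c[0]/-c[2],p["cy"]+p["fy"]*c[1]/c[2]])
Z=dict(tin=0,lid=18,lid_knob=80,bracket=0,coaster_top=24,bottle=0,mill=0,jar=0,shaker=0,crusher=0,brush=0)
E
ls
python3 - <<'E'
from h import *
for n in ("top","scene"):
    p=env.camera(n); cv2.imwrite(f"pics/{n}0.png",p["color"]); print(n,[k for k in p if k not in("color","T")],np.round(p["T"],2).tolist(),p["fx"],{k:p[k] for k in p if 'dist' in k})
    for t,z in Z.items():
        for r in env.landmark_of(p,t)[:3]:
            if r["score"]>.2: print(t,round(r["score"],2),np.round(r["point"],1),np.round(px2w(p,r["point"],z)[:2],1))
print(env.get_state())
E
```

```text
h.py
pics
top ['fx', 'fy', 'cx', 'cy', 'shot'] [[0.01, 0.99, -0.16, 334.62], [-1.0, 0.0, -0.03, 38.89], [-0.03, 0.16, 0.99, 1078.56], [0.0, 0.0, 0.0, 1.0]] 431.7265241112451 {}
tin 0.96 [229.6 226.3] [446.1 299.6]
lid 0.91 [215.  292.4] [283.4 324.2]
lid 0.7 [260.2 112.1] [741.2 227.8]
lid 0.67 [182.5 187.4] [542.4 419.1]
lid_knob 0.89 [171.3 180.1] [548. 425.]
lid_knob 0.83 [263.8 104.2] [737.7 208.6]
lid_knob 0.77 [206.6 290.9] [289.6 327. ]
bottle 0.94 [391.1 165.1] [ 604.7 -109.3]
mill 0.6 [284.4 164.8] [605.6 164.2]
jar 0.76 [284.  269.7] [338.9 159.7]
shaker 0.72 [409.  268.6] [ 343.7 -147.9]
crusher 0.62 [468.6 141. ] [ 668.3 -308.5]
brush 0.68 [222.1 139.8] [672.6 328.7]
scene ['fx', 'fy', 'cx', 'cy', 'shot'] [[0.82, -0.42, 0.39, 988.71], [0.58, 0.6, -0.56, -663.23], [0.0, 0.68, 0.74, 1025.76], [0.0, 0.0, 0.0, 1.0]] 426.93611215795755 {}
tin 0.81 [344.9 166.3] [450.1 287.4]
tin 0.68 [288.4 332. ] [ 660.4 -309.2]
lid 0.78 [342.9 158.9] [433.7 298.4]
lid 0.71 [389.9 153.8] [554.9 417. ]
lid 0.66 [410.8 216.2] [745.2 199.4]
lid_knob 0.95 [394.5 140.5] [561.8 420.2]
lid_knob 0.95
[... 390 characters left out ...]
. ]
{'time': 1.2, 'joint_pos': array([-1.35200927e+00,  1.50485343e-01,  1.43741637e+00,  5.47813720e-06,
        1.55378072e+00, -1.34000556e-01]), 'joint_vel': array([ 0.00110384, -0.00186047,  0.00127726, -0.00322176,  0.00051333,
       -0.00114502]), 'joint_efforts': array([ 5.78533964e-04, -7.12801051e+01, -5.71043122e+01, -1.56064598e-04,
        1.41587861e-03,  3.19045500e-05]), 'ee_pos': array([ 198.64673225, -539.56077713,  206.36676193]), 'orientation': array([-3.09275577e+00, -5.51272281e-01, -2.61956312e-06]), 'wrist_force': array([-0.22946005,  0.01111986, -0.28291704]), 'moment': array([ 0.02889941, -0.02666712,  0.0233562 ]), 'finger_force': 0.0, 'opening': 85.4231273197662}
```

View pics/top0.png

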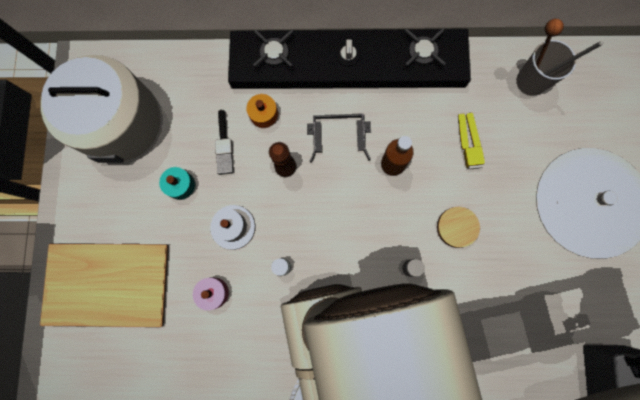

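View pics/scene0.png

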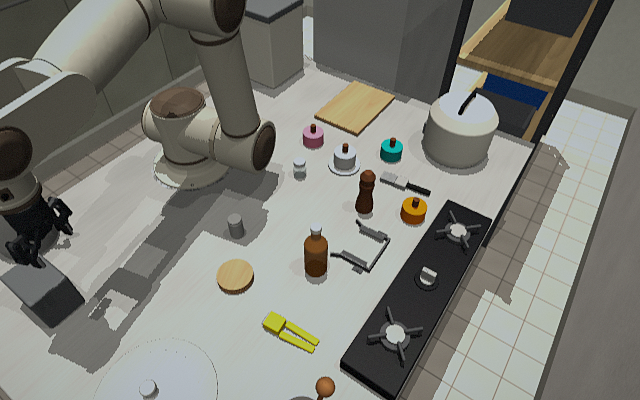

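Candidates in the top view: silver lid on the wide white foot at (232,227), with look-alikes in orange (263,110), turquoise (176,182) and pink (210,293). By the description I choose the silver one. The coasters are at (459,227), and the bracket is at (340,135) with its mouth facing the robot. I'll check this in one close crop.

Run:
```python
from h import *
c=cv2.imread("pics/top0.png")[95:295,190:490]; cv2.imwrite("pics/crop1.png",cv2.resize(c,None,fx=2.6,fy=2.6,interpolation=cv2.INTER_CUBIC))
```

```text
(no output)
```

View pics/crop1.png

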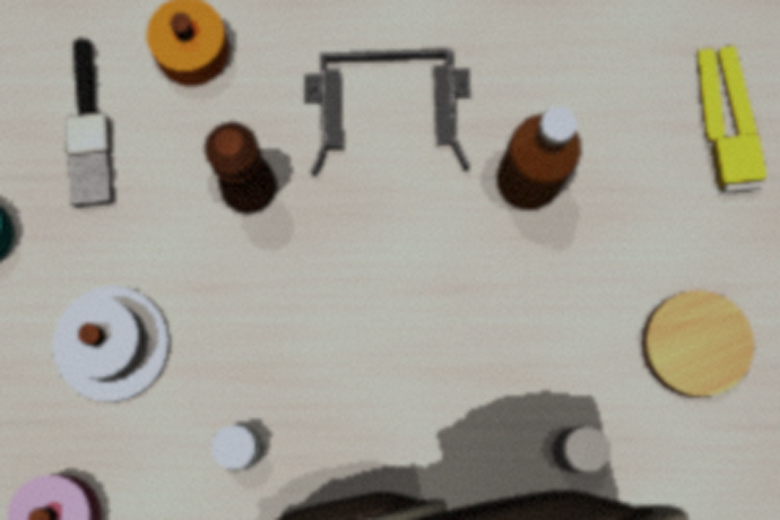

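```bash
cat > fit.py <<'E'
from h import *
from scipy.optimize import least_squares
p=env.camera("top")
u=lambda a,b:(190+a/2.6-.3,95+b/2.6-.3)
W=lambda a,b,z:px2w(p,u(a,b),z)[:2]
L=[((-35,46),(344,150)),((45,46),(342,68)),((-35,-46),(436,143)),((45,-46),(433,66)),((-60,71),(314,174)),((-60,-71),(467,169)),((57,58),(321,60)),((57,-58),(453,55))]
A=np.array([l[0] for l in L],float);B=np.array([W(*l[1],16) for l in L])
f=lambda q:((A@np.array([[np.cos(q[2]),-np.sin(q[2])],[np.sin(q[2]),np.cos(q[2])]]).T+q[:2])-B).ravel()
s=least_squares(f,[680,20,0]);print("bracket",np.round(s.x,3));print(np.round(f(s.x).reshape(-1,2),1).tolist())
print("tin foot",W(111.5,343.5,8),"coaster",W(699,343,22))
for side in((53,343),(170,343),(111,285),(111,402)): print(np.round(W(*side,8)))
for side in((644,343),(754,343),(699,290),(699,396)): print(np.round(W(*side,22)))
E
python3 fit.py
```

```text
bracket [6.72456e+02 2.34500e+01 3.50000e-02]
[[1.9, 1.1], [-1.9, 1.3], [-1.8, -1.1], [-0.5, -0.7], [0.2, -3.9], [0.2, 3.0], [1.3, -7.2], [0.6, 7.5]]
tin foot [444.00701673 290.09520636] coaster [ 445.33023796 -266.74163421]
[444. 347.]
[445. 234.]
[501. 293.]
[388. 288.]
[ 445. -216.]
[ 446. -318.]
[ 496. -269.]
[ 396. -265.]
```

The crop confirms the silver lid with a brown knob on the wide white foot, centred at crop (111,343). The bracket opens toward the robot, with its lips at crop (332,110) and (445,105). I'm starting to move.

Emit:
{"op": "send_rows", "data": {
  "rows": [
    [-0.1,42,-42,0,0],
    [-0.1,42,-42,0,0],
    [-0.1,42,-42,0,0],
    [-0.1,42,-42,0,0],
    [-0.1,42,-42,0,0],
    [-0.1,42,-42,0,0],
    [-0.1,42,-42,0,0],
    [-0.1,42,-42,0,0]
  ],
  "newtons": 40
}}

```text
time: 2.25
ee_pos: [398.3, -106.3, 206.7]
orientation: [3.092, 0.551, 0.001]
wrist_force: [1.2, -1.4, -0.2]
opening: 38.0
finger_force: 0.0
```

```bash
cat >> h.py <<'E'
def plan(x,y,z,yaw=None):
    s=env.get_state(); M=R.from_rotvec(s["orientation"]).as_matrix(); P=np.array(s["ee_pos"])
    psi=np.degrees(np.arctan2(M[1,0],M[0,0])); d=M.T@(np.array([x,y,z])-P)
    print("t",round(s["time"],2),"pos",np.round(P,1),"yaw",round(psi,2),"open",round(s["opening"],1),"F",np.round(s["wrist_force"],1),"-> tool shift",np.round(d,1),"|d|",round(float(np.linalg.norm(d)),1),"turn",None if yaw is None else round((psi-yaw+180)%360-180,2))
E
python3 -c "
from h import *
plan(424,383,206,102.1)"
```

```text
t 2.25 pos [ 398.3 -106.3  206.7] yaw 20.2 open 38.0 F [ 1.2 -1.4 -0.2] -> tool shift [ 193.1 -450.3    0.6] |d| 490.0 turn -81.9
```

Emit:
{"op": "send_rows", "data": {
  "rows": [
    [-0.1,24,-56,0,0],
    [-0.1,24,-56,0,0],
    [-0.1,24,-56,0,0],
    [-0.1,24,-56,0,0],
    [-0.1,24,-56,0,0],
    [-0.1,24,-56,0,0],
    [-0.1,24,-56,0,0],
    [-0.1,24,-56,0,0]
  ]
}}

```text
time: 3.25
ee_pos: [422.9, 380.8, 206.6]
orientation: [-3.093, -0.552, -0.001]
wrist_force: [1.4, -0.3, 1.4]
opening: 38.7
finger_force: 0.0
```

Emit:
{"op": "send_rows", "data": {
  "rows": [
    [-0.1,0,0,0,-10.2],
    [-0.1,0,0,0,-10.2],
    [-0.1,0,0,0,-10.2],
    [-0.1,0,0,0,-10.2],
    [-0.1,0,0,0,-10.2],
    [-0.1,0,0,0,-10.2],
    [-0.1,0,0,0,-10.2],
    [-0.1,0,0,0,-10.5]
  ]
}}

```text
time: 4.25
ee_pos: [423.2, 378.6, 206.5]
orientation: [-1.967, -2.449, -0.0]
wrist_force: [-0.2, 0.0, 0.7]
opening: 38.4
finger_force: 0.0
```

Run:
```python
from h import *
plan(424,383,206,102.1)
for n in("wrist","top"):
    p=env.camera(n); cv2.imwrite(f"pics/{n}1.png",p["color"])
    for t in("tin","lid","lid_knob"):
        for r in env.landmark_of(p,t)[:3]: print(n,t,round(r["score"],2),np.round(r["point"],1),np.round(px2w(p,r["point"],Z[t])[:2],1))
```

```text
t 4.25 pos [423.2 378.6 206.5] yaw 102.46 open 38.4 F [-0.2  0.   0.7] -> tool shift [4.1 1.7 0.5] |d| 4.5 turn 0.36
wrist lid 0.95 [433.2 141.4] [542.6 432.8]
wrist lid 0.7 [516.8 321.1] [724.6 234.3]
wrist lid 0.59 [185.5 173.8] [285.3 339.1]
wrist lid_knob 0.95 [456.4 151.3] [542.1 433.4]
wrist lid_knob 0.93 [549.  357.4] [724.  235.6]
wrist lid_knob 0.82 [164.3 190.5] [288.6 339.6]
top tin 0.82 [231.3 226.4] [445.9 295.3]
top lid 0.68 [264.6 114. ] [736.  216.3]
top lid 0.65 [230.6 227.1] [442.3 292.7]
top lid 0.6 [180.4 188.1] [540.6 424.4]
top lid_knob 0.96 [224.9 223.1] [445.3 291.6]
top lid_knob 0.96 [173.5 178.7] [551.4 419.9]
top lid_knob 0.81 [206.2 293.7] [283.3 327.6]
```

View pics/wrist1.png

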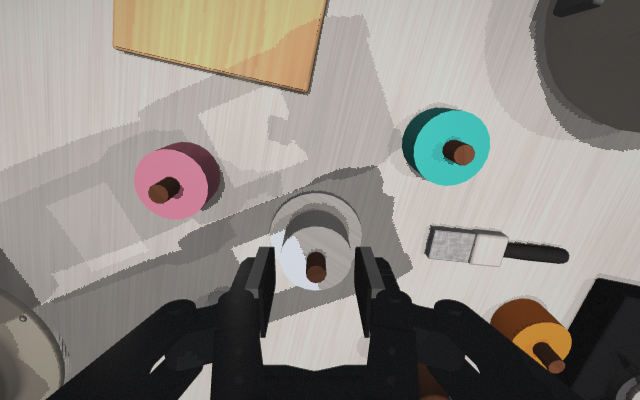

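The wrist view shows the silver tin between the fingertips, ahead of them, with the knob top at (316,275) and the far foot edge at (317,193). The pink (176,182) and turquoise (452,148) look-alikes stand well to the sides.

Run:
```python
from h import *
p=env.camera("wrist"); print(px2w(p,(316,275),95), px2w(p,(317,192.5),10), px2w(p,(362,235),10),px2w(p,(272,229),10), w2px(p,[423,379,187]))
p=env.camera("top");print(px2w(p,(224,222.5),95))
plan(423,382,20)
```

```text
[443.77765101 290.9763045   95.        ] [433.31312612 346.80350959  10.        ] [497.87901264 305.38477465  10.        ] [390.03940998 290.53008148  10.        ] [313.34295733 227.32863003]
[445.01756117 289.99946395  95.        ]
t 4.75 pos [423.2 378.6 206.5] yaw 102.04 open 38.2 F [ 1.3 -0.1 -0.3] -> tool shift [  3.4   0.5 186.5] |d| 186.5 turn None
```

Emit:
{"op": "send_rows", "data": {
  "rows": [
    [-0.1,3.5,1.5,40,0],
    [-0.1,0,0,50,0],
    [-0.1,0,0,50,0],
    [-0.1,0,0,40,0],
    [-0.1,0,0,15,0],
    [-0.1,0,0,7,0],
    [-0.1,0,0,0,0]
  ]
}}

```text
time: 5.62
ee_pos: [424.5, 382.7, 5.4]
orientation: [1.975, 2.443, 0.002]
wrist_force: [-0.2, 0.3, 1.1]
opening: 38.3
finger_force: 0.0
```

Emit:
{"op": "send_rows", "data": {
  "rows": [
    [-0.1,0,0,1.5,0],
    [-0.1,0,0,0,0]
  ]
}}

```text
time: 5.88
ee_pos: [424.3, 382.5, 3.7]
orientation: [1.975, 2.443, 0.002]
wrist_force: [-0.2, 1.0, -0.7]
opening: 38.4
finger_force: 0.0
```

Emit:
{"op": "send_rows", "data": {
  "rows": [
    [-0.1,0,0,1.5,0],
    [-0.1,0,0,0,0]
  ]
}}

```text
time: 6.12
ee_pos: [424.0, 382.3, 1.5]
orientation: [-1.975, -2.443, -0.0]
wrist_force: [0.1, -1.4, 0.2]
opening: 38.5
finger_force: 0.0
```

Emit:
{"op": "send_rows", "data": {
  "rows": [
    [-0.1,0,0,1,0],
    [-0.1,0,0,0,0]
  ]
}}

```text
time: 6.38
ee_pos: [423.9, 382.3, 0.3]
orientation: [-1.975, -2.443, 0.0]
wrist_force: [0.1, -1.6, 0.4]
opening: 38.8
finger_force: 0.0
```

Emit:
{"op": "send_rows", "data": {
  "rows": [
    [-0.1,0,0,1,0],
    [-0.1,0,0,0,0]
  ]
}}

```text
time: 6.62
ee_pos: [423.9, 382.3, -0.6]
orientation: [-1.975, -2.443, 0.0]
wrist_force: [-0.5, -0.1, 0.9]
opening: 38.3
finger_force: 0.0
```

Run:
```python
from h import *
p=env.camera("wrist"); cv2.imwrite("pics/wrist2.png",p["color"]); plan(502.6,17.5,0)
```

```text
t 6.67 pos [423.9 382.3  -0.6] yaw 102.11 open 38.6 F [-0.1 -0.2 -0.3] -> tool shift [-3.732e+02  3.000e-01 -6.000e-01] |d| 373.2 turn None
```

View pics/wrist2.png

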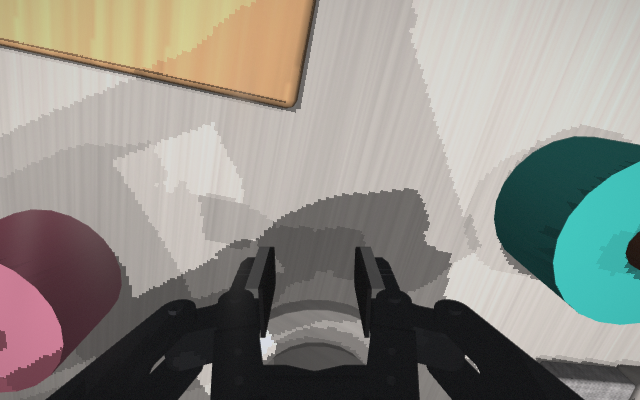

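The wrist view shows the fingertips near the counter, with the foot's near edge at (317,302) between them. The two pads will cradle the foot and steer it, so I'm pushing along tool -x.

Emit:
{"op": "send_rows", "data": {
  "rows": [
    [-0.1,-12,0,0,0],
    [-0.1,-10,0,0,0],
    [-0.1,-4,0,0,0],
    [-0.1,-4,0,0,0],
    [-0.1,-6,0,0,0],
    [-0.1,-8,0,0,0],
    [-0.1,-5,0,0,0],
    [-0.1,0,0,0,0]
  ]
}}

```text
time: 7.68
ee_pos: [434.4, 334.1, -0.5]
orientation: [-1.975, -2.443, -0.0]
wrist_force: [0.4, 0.4, -0.6]
opening: 38.6
finger_force: 0.0
```

```bash
cat > tin.py <<'E'
from h import *
p=env.camera("top")
for t in("tin","lid","lid_knob"):
    for r in env.landmark_of(p,t)[:4]: print(t,round(r["score"],2),np.round(r["point"],1),np.round(px2w(p,r["point"],Z[t])[:2],1))
plan(489.4,79.6,-0.6)
cv2.imwrite("pics/last.png",p["color"])
E
python3 tin.py
```

```text
tin 0.79 [230.9 225.4] [448.4 296.4]
lid 0.96 [264.  112.4] [740.4 217.9]
lid 0.89 [231.9 226.4] [444.  289.5]
lid_knob 0.84 [262.4 106. ] [733.1 211.9]
lid_knob 0.58 [226.2 223.4] [444.6 288.6]
lid_knob 0.47 [172.4 177.8] [553.6 422.7]
t 7.88 pos [434.2 334.6  -0.5] yaw 102.12 open 38.6 F [0.3 0.4 0.8] -> tool shift [-260.9    0.4    0. ] |d| 260.9 turn None
```

Run:
```python
from h import *
c=cv2.imread("pics/last.png")[170:290,160:300]; a=cv2.resize(c,None,fx=3.4,fy=3.4,interpolation=cv2.INTER_CUBIC)
p=env.camera("wrist");b=p["color"]; 
s=env.camera("scene")["color"][110:210,290:400]; s=cv2.resize(s,None,fx=3,fy=3,interpolation=cv2.INTER_CUBIC)
o=np.zeros((408,800,3),np.uint8); o[:408,:476]=a[:408]; o[:300,476:800]=s[:,:324]; cv2.imwrite("pics/mix.png",o)
```

```text
(no output)
```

View pics/mix.png

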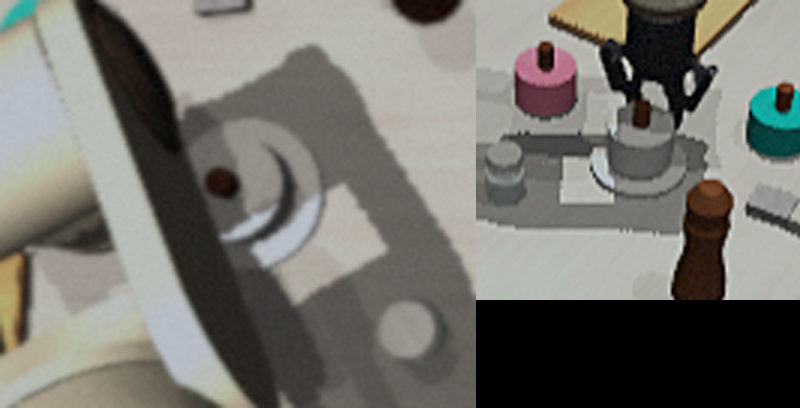

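Run:
```python
from h import *
p=env.camera("wrist"); s=env.get_state(); M=R.from_rotvec(s["orientation"]).as_matrix();P=s["ee_pos"]
T=np.array(p["T"]); print("cam in tool",np.round(M.T@(T[:3,3]-P),1),"look",np.round(M.T@-T[:3,2],2))
for x in(-11,0,11):
  for z in(0,-5,-10,-15,-40): print(x,z,np.round(w2px(p,P+M@[x,19,z]),0),np.round(w2px(p,P+M@[x,-19,z]),0))
cv2.imwrite("pics/w3.png",p["color"][200:400,160:480].repeat(2,0).repeat(2,1))
```

```text
cam in tool [  82.3    0.8 -167.4] look [-0.31 -0.    0.95]
-11 0 [347. 260.] [280. 260.]
-11 -5 [347. 264.] [279. 264.]
-11 -10 [348. 269.] [278. 269.]
-11 -15 [349. 274.] [277. 274.]
-11 -40 [355. 303.] [271. 303.]
0 0 [347. 242.] [280. 242.]
0 -5 [348. 246.] [279. 246.]
0 -10 [349. 250.] [278. 250.]
0 -15 [350. 255.] [277. 255.]
0 -40 [356. 282.] [270. 282.]
11 0 [348. 224.] [279. 224.]
11 -5 [349. 228.] [278. 228.]
11 -10 [350. 232.] [277. 232.]
11 -15 [351. 236.] [276. 236.]
11 -40 [357. 260.] [269. 260.]
```

View pics/w3.png

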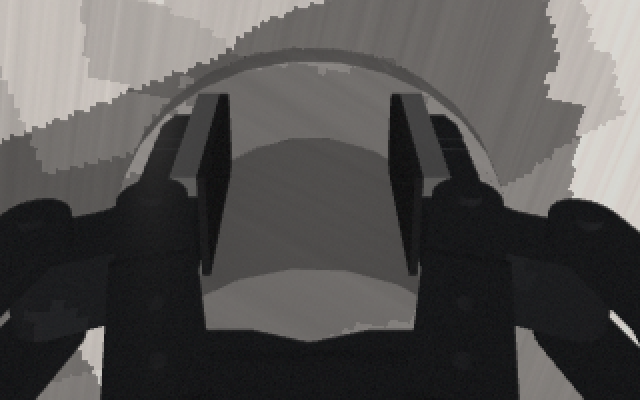

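This crop shows the foot's far rim at (310,50), behind the pads, so the open fingertips hang over the foot. They sit about 25 mm above the counter and are not touching the lid. I'll back off, shut the fingers to see where the tips come, and push with them nearly shut.

Emit:
{"op": "send_rows", "data": {
  "rows": [
    [-0.1,15,0,0,0],
    [-0.1,15,0,0,0],
    [-0.1,15,0,0,0],
    [-0.1,5,0,-6,0],
    [-0.7,0,0,0,0],
    [-0.7,0,0,0,0],
    [-0.7,0,0,0,0],
    [-0.7,0,0,0,0]
  ]
}}

```text
time: 9.02
ee_pos: [423.8, 383.1, 5.4]
orientation: [-1.975, -2.443, 0.0]
wrist_force: [0.1, -0.9, 0.4]
opening: 13.0
finger_force: 0.0
```

Run:
```python
from h import *
p=env.camera("wrist"); cv2.imwrite("pics/w4.png",p["color"][180:400,160:480].repeat(2,0).repeat(2,1)); plan(424,382,5)
t=env.camera("top"); r=env.landmark_of(t,"lid_knob"); print([(x["score"],px2w(t,x["point"],80)[:2]) for x in r])
```

```text
t 9.07 pos [423.8 383.1   5.4] yaw 102.1 open 12.6 F [-0.3  0.3 -0.2] -> tool shift [-1.1 -0.1  0.4] |d| 1.2 turn None
[(0.88, array([550.88076173, 426.36015125])), (0.77, array([285.97668116, 328.41727792])), (0.77, array([739.51150859, 214.75020867])), (0.58, array([449.30658885, 289.46301289]))]
```

View pics/w4.png

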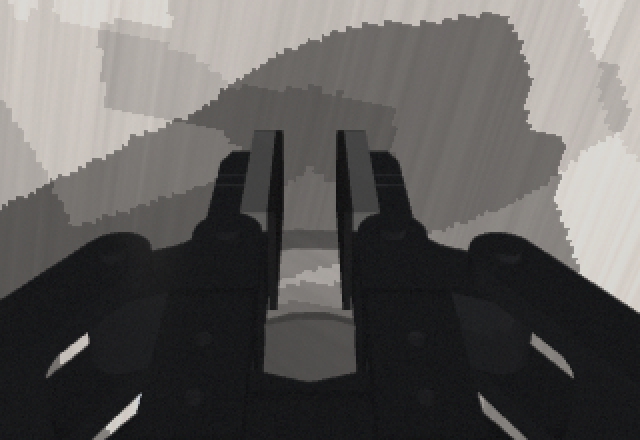

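Between 38 mm and 13 mm opening the tips (crop rows about 130) hardly swing, and they still look well above the counter. I'll feel for the counter with small steps down, clear of the tin.

Emit:
{"op": "send_rows", "data": {
  "rows": [
    [-0.7,0,0,4,0],
    [-0.7,0,0,2,0],
    [-0.7,0,0,2,0],
    [-0.7,0,0,0,0]
  ]
}}

```text
time: 9.68
ee_pos: [423.7, 383.3, -2.8]
orientation: [-1.974, -2.443, 0.0]
wrist_force: [0.7, -0.2, 0.6]
opening: 12.5
finger_force: 0.0
```

Emit:
{"op": "send_rows", "data": {
  "rows": [
    [-0.7,0,0,1.5,0],
    [-0.7,0,0,1.5,0],
    [-0.7,0,0,0,0]
  ]
}}

```text
time: 10.05
ee_pos: [423.7, 383.3, -5.7]
orientation: [-1.975, -2.443, 0.0]
wrist_force: [0.4, 0.2, 0.1]
opening: 12.6
finger_force: 0.0
```

Emit:
{"op": "send_rows", "data": {
  "rows": [
    [-0.7,0,0,1.5,0],
    [-0.7,0,0,1.5,0],
    [-0.7,0,0,0,0]
  ]
}}

```text
time: 10.42
ee_pos: [423.7, 383.3, -8.7]
orientation: [-1.975, -2.443, 0.0]
wrist_force: [-0.1, 0.2, -0.6]
opening: 12.6
finger_force: 0.0
```

Emit:
{"op": "send_rows", "data": {
  "rows": [
    [-0.7,0,0,1.5,0],
    [-0.7,0,0,1.5,0],
    [-0.7,0,0,0,0]
  ]
}}

```text
time: 10.8
ee_pos: [423.7, 383.3, -11.7]
orientation: [-1.975, -2.443, 0.0]
wrist_force: [0.8, -0.5, 0.9]
opening: 12.7
finger_force: 0.0
```

Emit:
{"op": "send_rows", "data": {
  "rows": [
    [-0.7,0,0,1.5,0],
    [-0.7,0,0,1.5,0],
    [-0.7,0,0,0,0]
  ]
}}

```text
time: 11.18
ee_pos: [423.7, 383.3, -14.7]
orientation: [-1.975, -2.443, 0.0]
wrist_force: [-0.0, -0.2, 1.5]
opening: 12.6
finger_force: 0.0
```

Emit:
{"op": "send_rows", "data": {
  "rows": [
    [-0.7,0,0,1.5,0],
    [-0.7,0,0,1.5,0],
    [-0.7,0,0,0,0]
  ]
}}

```text
time: 11.55
ee_pos: [423.7, 383.3, -17.7]
orientation: [-1.975, -2.443, 0.0]
wrist_force: [0.2, -0.4, -0.7]
opening: 12.8
finger_force: 0.0
```

Emit:
{"op": "send_rows", "data": {
  "rows": [
    [-0.7,0,0,1.5,0],
    [-0.7,0,0,1.5,0],
    [-0.7,0,0,0,0]
  ]
}}

```text
time: 11.92
ee_pos: [423.7, 383.3, -20.7]
orientation: [-1.975, -2.443, 0.0]
wrist_force: [-0.6, 0.2, 0.2]
opening: 13.2
finger_force: 0.0
```

Emit:
{"op": "send_rows", "data": {
  "rows": [
    [-0.7,0,0,1,0],
    [-0.7,0,0,1,0],
    [-0.7,0,0,0,0]
  ]
}}

```text
time: 12.3
ee_pos: [423.7, 383.3, -22.7]
orientation: [-1.974, -2.443, 0.0]
wrist_force: [-0.8, -0.5, 0.3]
opening: 12.9
finger_force: 0.0
```

Emit:
{"op": "send_rows", "data": {
  "rows": [
    [-0.7,0,0,1,0],
    [-0.7,0,0,0,0]
  ]
}}

```text
time: 12.55
ee_pos: [423.7, 383.3, -23.6]
orientation: [-1.975, -2.443, 0.0]
wrist_force: [-1.0, -0.3, 0.5]
opening: 12.6
finger_force: 0.0
```

Emit:
{"op": "send_rows", "data": {
  "rows": [
    [-0.7,0,0,1,0],
    [-0.7,0,0,0,0]
  ]
}}

```text
time: 12.8
ee_pos: [423.8, 383.3, -24.6]
orientation: [-1.975, -2.443, -0.0]
wrist_force: [-0.4, 0.6, 0.8]
opening: 12.5
finger_force: 0.1
```

Emit:
{"op": "send_rows", "data": {
  "rows": [
    [-0.7,0,0,1,0],
    [-0.7,0,0,0,0]
  ]
}}

```text
time: 13.05
ee_pos: [423.8, 383.4, -24.6]
orientation: [1.975, 2.443, 0.001]
wrist_force: [-5.8, -5.0, 16.3]
opening: 13.2
finger_force: 8.0
```

Run:
```python
from h import *
from scipy.optimize import fsolve
p=env.camera("wrist"); s=env.get_state(); M=R.from_rotvec(s["orientation"]).as_matrix();P=s["ee_pos"]
print(P, s["wrist_force"])
for px,y in(((274,247.5),-19.3),((355.5,247.5),19.3),((275,287),-19.3),((301.5,245),-6.4),((328.5,245),6.4)):
    print(px,fsolve(lambda q:w2px(p,P+M@[q[0],y+.6,q[1]])-px,[0,-10]))
T=np.array(p["T"]);d=np.array([432.2,345.3,10]);print("foot near edge now",w2px(p,d), "col/row")
cv2.imwrite("pics/w5.png",p["color"][180:400,160:480].repeat(2,0).repeat(2,1))
```

```text
[423.85190346 383.39232442 -24.63355987] [-5.65267464 -5.08970519 15.98214272]
(274, 247.5) [  9.81119406 -25.84962102]
(355.5, 247.5) [ 10.80175931 -27.74707766]
(275, 287) [-10.3594184  -28.33500815]
(301.5, 245) [  8.54520756 -20.69062785]
(328.5, 245) [ 14.12443123 -31.78100405]
foot near edge now [313.61786855 343.91537908] col/row
```

View pics/w5.png

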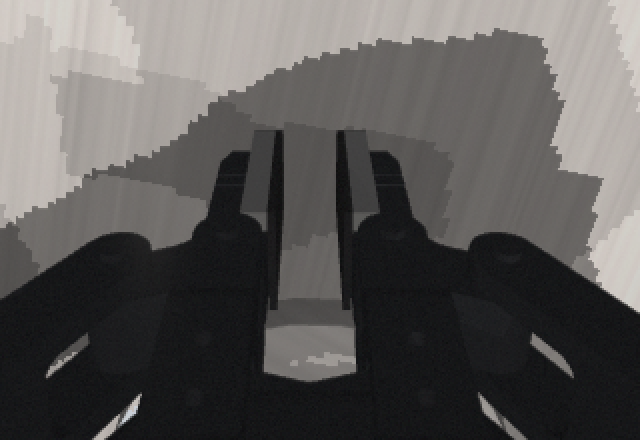

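Run:
```python
from h import *
p=env.camera("wrist"); s=env.get_state(); M=R.from_rotvec(s["orientation"]).as_matrix();P=s["ee_pos"]
for x in(-42,-38,30,38,42):
    print(x,[(z,np.round(w2px(p,P+M@[x,0,z])).tolist()) for z in(-63,-73,-85,-98,-105)])
```

```text
-42 [(-63, [313.0, 400.0]), (-73, [313.0, 423.0]), (-85, [313.0, 455.0]), (-98, [312.0, 499.0]), (-105, [312.0, 527.0])]
-38 [(-63, [313.0, 392.0]), (-73, [313.0, 415.0]), (-85, [313.0, 447.0]), (-98, [312.0, 490.0]), (-105, [312.0, 518.0])]
30 [(-63, [313.0, 245.0]), (-73, [312.0, 259.0]), (-85, [312.0, 279.0]), (-98, [312.0, 308.0]), (-105, [311.0, 327.0])]
38 [(-63, [313.0, 223.0]), (-73, [312.0, 236.0]), (-85, [312.0, 254.0]), (-98, [312.0, 280.0]), (-105, [311.0, 298.0])]
42 [(-63, [313.0, 213.0]), (-73, [312.0, 224.0]), (-85, [312.0, 241.0]), (-98, [312.0, 266.0]), (-105, [311.0, 282.0])]
```

The counter is felt at a reported TCP z of -24.6, so the true tips are about 25 mm above the reported TCP, which agrees with the camera. I'll reopen to the two-point cradle, set the tips about 3 mm up, and approach and push.

Emit:
{"op": "send_rows", "data": {
  "rows": [
    [-0.7,0,0,-3,0],
    [-0.1,0,0,0,0],
    [-0.1,0,0,0,0],
    [-0.1,-12,0,0,0],
    [-0.1,-12,0,0,0],
    [-0.1,-5,0,0,0],
    [-0.1,-5,0,0,0],
    [-0.1,-5,0,0,0]
  ]
}}

```text
time: 14.15
ee_pos: [432.0, 345.1, -22.5]
orientation: [-1.975, -2.443, -0.001]
wrist_force: [-1.7, 2.7, 0.1]
opening: 38.6
finger_force: 1.1
```

Emit:
{"op": "send_rows", "data": {
  "rows": [
    [-0.1,-8,0,0,0],
    [-0.1,-8,0,0,0],
    [-0.1,-8,0,0,0],
    [-0.1,-5,0,0,0]
  ]
}}

```text
time: 14.65
ee_pos: [438.1, 316.3, -22.5]
orientation: [-1.975, -2.443, -0.0]
wrist_force: [0.1, 2.5, 0.5]
opening: 38.1
finger_force: 1.2
```

```bash
python3 tin.py
```

```text
tin 0.62 [242.2 224.6] [450.5 267.8]
tin 0.61 [459.4 228.5] [ 443. -275.]
lid 0.83 [263.3 113.8] [736.6 219.6]
lid 0.73 [246.3 226.5] [443.9 253.6]
lid 0.66 [182.  185.8] [546.5 420.7]
lid 0.43 [459.9 227.6] [ 443.4 -271.1]
lid_knob 0.97 [241.1 220.7] [451.1 253.7]
lid_knob 0.72 [282.4 163.8] [587.9 159.7]
lid_knob 0.56 [260.6 105.1] [735.4 216.3]
lid_knob 0.51 [169.8 180.4] [547.2 428.5]
t 14.85 pos [438.1 316.7 -22.6] yaw 102.1 open 38.4 F [-0.7  0.4  0.3] -> tool shift [-242.6    0.5  -21.9] |d| 243.5 turn None
```

Emit:
{"op": "send_rows", "data": {
  "rows": [
    [-0.1,-12,0,0,0],
    [-0.1,-18,0,0,0],
    [-0.1,-20,0,0,0],
    [-0.1,-20,0,0,0],
    [-0.1,-20,0,0,0],
    [-0.1,-20,0,0,0],
    [-0.1,-20,0,0,0],
    [-0.1,-18,0,0,0]
  ]
}}

```text
time: 15.85
ee_pos: [469.1, 170.7, -22.6]
orientation: [-1.975, -2.443, 0.0]
wrist_force: [-0.7, 1.8, 0.3]
opening: 38.2
finger_force: 1.2
```

Emit:
{"op": "send_rows", "data": {
  "rows": [
    [-0.1,-18,0,0,0],
    [-0.1,-18,0,0,0],
    [-0.1,-16,0,0,0],
    [-0.1,-14,0,0,0],
    [-0.1,-12,0,0,0],
    [-0.1,-9,0,0,0],
    [-0.1,-6,0,0,0],
    [-0.1,0,0,0,0]
  ]
}}

```text
time: 16.85
ee_pos: [488.7, 80.8, -22.6]
orientation: [1.975, 2.443, -0.0]
wrist_force: [0.2, -0.1, -0.3]
opening: 38.5
finger_force: 0.0
```

```bash
python3 tin.py
```

```text
tin 0.89 [338.4 203.4] [505.3  25.3]
lid 0.93 [214.8 288.2] [293.4 325.1]
lid 0.9 [179.3 186.4] [544.9 427.5]
lid 0.68 [262.2 112.9] [739.  222.6]
lid 0.5 [341.5 204.1] [500.7  17.8]
lid_knob 0.86 [206.1 293. ] [284.9 327.9]
lid_knob 0.81 [167.9 177.2] [555.  433.6]
lid_knob 0.67 [263.3 107.3] [729.7 209.6]
lid_knob 0.58 [344.  197.4] [506.9  13.2]
t 17.05 pos [488.6  81.4 -22.6] yaw 102.13 open 38.4 F [-1.3  0.5 -0.4] -> tool shift [ -1.9   0.4 -22. ] |d| 22.1 turn None
```

Emit:
{"op": "send_rows", "data": {
  "rows": [
    [-0.1,20,0,0,0],
    [-0.1,20,0,0,0],
    [-0.1,0,0,-50,0],
    [-0.1,0,0,-50,0],
    [-0.1,0,0,-30,0],
    [-0.1,-40,-42,0,0],
    [-0.1,-40,-42,0,0],
    [-0.1,-8,-9,0,0]
  ]
}}

```text
time: 18.05
ee_pos: [406.4, 13.2, 107.6]
orientation: [1.976, 2.441, -0.0]
wrist_force: [1.1, 0.3, -0.5]
opening: 38.6
finger_force: 0.0
```

Emit:
{"op": "send_rows", "data": {
  "rows": [
    [-0.1,0,0,0,10],
    [-0.1,0,0,0,10],
    [-0.1,0,0,0,10],
    [-0.1,0,0,0,10],
    [-0.1,0,0,0,10],
    [-0.1,0,0,0,10],
    [-0.1,0,0,0,10],
    [-0.1,0,0,0,10]
  ]
}}

```text
time: 19.05
ee_pos: [408.1, 15.2, 107.4]
orientation: [-3.085, -0.594, -0.0]
wrist_force: [-0.8, -0.8, 0.5]
opening: 38.7
finger_force: 0.0
```

Emit:
{"op": "send_rows", "data": {
  "rows": [
    [-0.1,0,0,0,10],
    [-0.1,0,0,0,10],
    [-0.1,0,0,0,0]
  ]
}}

```text
time: 19.42
ee_pos: [408.0, 15.1, 107.4]
orientation: [-3.141, -0.06, -0.0]
wrist_force: [0.9, -1.1, 0.3]
opening: 38.3
finger_force: 0.0
```

```bash
python3 tin.py
python3 - <<'E'
from h import *
p=env.camera("wrist")
for t in("tin","lid_knob","bracket"):
    for r in env.landmark_of(p,t)[:4]: print(t,round(r["score"],2),np.round(r["point"],1),np.round(px2w(p,r["point"],Z[t])[:2],1))
p=env.camera("scene")
for t in("tin","lid_knob","bracket"):
    for r in env.landmark_of(p,t)[:4]: print(t,round(r["score"],2),np.round(r["point"],1),np.round(px2w(p,r["point"],Z[t])[:2],1))
t=cv2.imread("pics/last.png")[95:255,250:430]; cv2.imwrite("pics/c7.png",cv2.resize(t,None,fx=3.7,fy=3.7,interpolation=cv2.INTER_CUBIC))
E
```

```text
lid 0.89 [183.2 185.2] [548.1 417.7]
lid 0.85 [262.5 112.8] [739.3 221.8]
lid 0.83 [211.3 288.9] [291.6 333.6]
lid_knob 0.93 [262.3 102.7] [741.6 212.4]
lid_knob 0.78 [207.2 291.6] [288.  325.5]
lid_knob 0.72 [169.8 178.5] [551.9 428.8]
t 19.62 pos [407.8  14.9 107.4] yaw 2.31 open 38.6 F [-0.2  0.6  0.6] -> tool shift [ 84.1 -61.3 108. ] |d| 150.0 turn None
lid_knob 0.77 [314.1  60.2] [502.9  20.5]
lid_knob 0.61 [489.8 259.3] [ 385.  -101.2]
tin 0.8 [314.5 222.4] [508.9  19.9]
tin 0.6 [312.7 216.2] [489.8  37.1]
lid_knob 0.98 [312.7 129.5] [298.6 306.7]
lid_knob 0.78 [312.1 203.7] [499.3  20.8]
lid_knob 0.78 [395.3 141.1] [565.6 418.9]
lid_knob 0.55 [418.6 204. ] [757.8 202.4]
bracket 0.61 [360.2 247.4] [673.2  20.3]
```

View pics/c7.png

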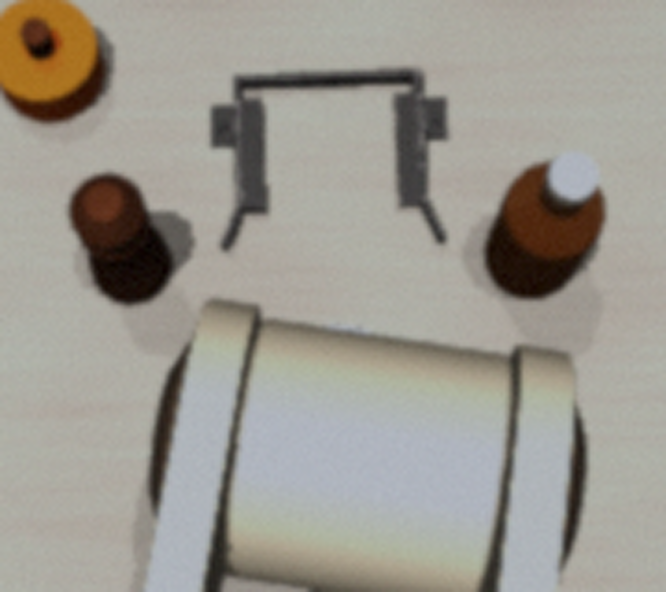

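The crop shows the bracket unobstructed, with lip inner edges at crop x of about 266 and 399 and the stop bar from (237,85) to (422,78). The arm hides the tin, which the wrist and scene views put near (503,20).

Run:
```python
from h import *
p=env.camera("top")
W=lambda a,b,z=16:np.round(px2w(p,(250+a/3.7-.35,95+b/3.7-.35),z)[:2],1)
for n,q in dict(Ltop=(266,98),Lbot=(267,212),Rtop=(396,95),Rbot=(400,206),stopL=(237,88),stopR=(422,83),flareL=(225,249),flareR=(443,241)).items(): print(n,W(*q))
c=cv2.imread("pics/wrist1.png")
def disc(name):
    p=env.camera(name); 
    for t in("tin","lid","lid_knob"):
        b=env.boxes_of(p,t); print(name,t,[(round(x["score"],2),np.round(x["rect"]).tolist()) for x in b[:4]])
    return p
p=disc("wrist"); print([np.round(w2px(p,[503,18,z]),0).tolist() for z in(0,65,95)], px2w(p,(314,60),80),np.round(w2px(p,[503,18+56,10])),np.round(w2px(p,[503,18-56,10])),np.round(w2px(p,[503-56,18,10])))
```

```text
Ltop [717.   68.9]
Lbot [635.1  67.6]
Rtop [718.9 -21.4]
Rbot [639.3 -23.6]
stopL [724.3  89.1]
stopR [727.5 -39.4]
flareL [609.   96.3]
flareR [614.5 -52.7]
wrist tin [(0.63, [242.0, 3.0, 145.0, 141.0])]
wrist lid [(0.63, [0.0, 273.0, 25.0, 64.0]), (0.57, [251.0, 2.0, 130.0, 129.0])]
wrist lid_knob [(0.88, [251.0, 2.0, 130.0, 129.0])]
[[317.0, 68.0], [318.0, 62.0], [318.0, 58.0]] [502.93159287  20.09082986  80.        ] [242.  64.] [391.  70.] [314. 142.]
```

Emit:
{"op": "send_rows", "data": {
  "rows": [
    [-0.1,0,-2.5,0,1],
    [-0.1,0,0,50,0],
    [-0.1,0,0,50,0],
    [-0.1,0,0,22,0],
    [-0.1,0,0,8,0],
    [-0.1,0,0,0,0]
  ]
}}

```text
time: 21.02
ee_pos: [407.8, 17.3, -22.3]
orientation: [-3.141, -0.03, 0.0]
wrist_force: [0.1, 0.4, 0.7]
opening: 38.4
finger_force: 0.0
```

```bash
python3 -c "
from h import *
plan(608.5,21.6,-22.5,1.3)"
```

```text
t 21.02 pos [407.8  17.3 -22.3] yaw 1.1 open 38.4 F [0.1 0.4 0.7] -> tool shift [ 2.007e+02 -4.000e-01  2.000e-01] |d| 200.7 turn -0.2
```

Emit:
{"op": "send_rows", "data": {
  "rows": [
    [-0.1,12,0,0,0],
    [-0.1,10,0,0,0],
    [-0.1,6,0,0,0],
    [-0.1,6,0,0,0],
    [-0.1,8,0,0,0],
    [-0.1,12,0,0,0],
    [-0.1,16,0,0,0],
    [-0.1,16,0,0,0]
  ]
}}

```text
time: 22.02
ee_pos: [494.3, 19.0, -22.7]
orientation: [-3.141, -0.03, 0.001]
wrist_force: [-4.5, -0.2, 2.3]
opening: 38.6
finger_force: 2.1
```

Emit:
{"op": "send_rows", "data": {
  "rows": [
    [-0.1,14,0,0,0],
    [-0.1,12,0,0,0],
    [-0.1,8,0,0,0],
    [-0.1,4,0,0,0]
  ]
}}

```text
time: 22.52
ee_pos: [531.9, 19.7, -22.7]
orientation: [-3.141, -0.031, 0.0]
wrist_force: [-4.3, -0.4, 2.5]
opening: 37.9
finger_force: 2.2
```

```bash
python3 tin.py | grep -v "lid "; python3 -c "
from h import *
plan(608.5,21.6,-22.5,1.3)
p=env.camera('scene')
for t in('tin','lid_knob'):
    for r in env.landmark_of(p,t)[:4]: print(t,round(r['score'],2),np.round(px2w(p,r['point'],Z[t])[:2],1))"
```

```text
lid_knob 0.83 [205.6 292.7] [285.5 329.1]
lid_knob 0.68 [260.1 104.3] [737.5 217.6]
lid_knob 0.55 [170.5 179.7] [548.9 427. ]
t 22.73 pos [531.8  19.7 -22.5] yaw 1.11 open 38.6 F [-0.5 -0.9  0.3] -> tool shift [-41.2 -60.8 -21.9] |d| 76.6 turn None
t 22.73 pos [531.8  19.7 -22.5] yaw 1.11 open 38.6 F [-0.5 -0.9  0.3] -> tool shift [76.8 -0.5  0. ] |d| 76.8 turn -0.19
tin 0.95 [598.   18.9]
tin 0.54 [586.2  28.7]
lid_knob 0.95 [755.9 199.6]
lid_knob 0.88 [594.2  17.3]
lid_knob 0.85 [559.5 415.9]
lid_knob 0.53 [299.3 293.6]
```

Emit:
{"op": "send_rows", "data": {
  "rows": [
    [-0.1,8,0,0,0],
    [-0.1,8,0,0,0],
    [-0.1,8,0,0,0],
    [-0.1,6,0,0,0]
  ]
}}

```text
time: 23.38
ee_pos: [562.2, 20.3, -22.7]
orientation: [-3.141, -0.031, 0.0]
wrist_force: [-5.2, 0.0, 2.6]
opening: 38.0
finger_force: 1.9
```

Emit:
{"op": "send_rows", "data": {
  "rows": [
    [-0.1,6,0,0,0],
    [-0.1,6,0,0,0],
    [-0.1,6,0,0,0],
    [-0.1,6,0,0,0]
  ]
}}

```text
time: 23.88
ee_pos: [586.0, 20.7, -22.6]
orientation: [-3.141, -0.03, 0.0]
wrist_force: [-3.3, 0.4, 1.9]
opening: 38.6
finger_force: 1.6
```

Emit:
{"op": "send_rows", "data": {
  "rows": [
    [-0.1,5,0,0,0],
    [-0.1,4,0,0,0],
    [-0.1,3,0,0,0]
  ]
}}

```text
time: 24.25
ee_pos: [597.8, 20.9, -22.6]
orientation: [-3.141, -0.031, 0.0]
wrist_force: [-3.5, 0.3, 1.6]
opening: 38.1
finger_force: 1.6
```

Roughly 10 mm remain, so I'll take small steps until the stop answers.

Emit:
{"op": "send_rows", "data": {
  "rows": [
    [-0.1,3,0,0,0],
    [-0.1,2,0,0,0],
    [-0.1,2,0,0,0]
  ]
}}

```text
time: 24.62
ee_pos: [604.7, 21.1, -22.6]
orientation: [-3.141, -0.03, 0.0]
wrist_force: [-3.7, -0.5, 1.5]
opening: 38.1
finger_force: 1.6
```

Emit:
{"op": "send_rows", "data": {
  "rows": [
    [-0.1,1.5,0,0,0],
    [-0.1,1.5,0,0,0]
  ]
}}

```text
time: 24.88
ee_pos: [607.7, 21.1, -22.6]
orientation: [-3.141, -0.03, 0.0]
wrist_force: [-4.2, -0.3, 2.0]
opening: 38.6
finger_force: 1.6
```

Emit:
{"op": "send_rows", "data": {
  "rows": [
    [-0.1,1.5,0,0,0]
  ]
}}

```text
time: 25.0
ee_pos: [609.2, 21.2, -22.6]
orientation: [-3.141, -0.031, 0.0]
wrist_force: [-4.0, -0.5, 1.6]
opening: 38.4
finger_force: 1.6
```

```bash
python3 -c "
from h import *
plan(608.5,21.6,-22.5,1.3)
p=env.camera('scene')
for t in('tin','lid_knob','lid'):
    for r in env.landmark_of(p,t)[:4]: print(t,round(r['score'],2),np.round(px2w(p,r['point'],Z[t])[:2],1))"
```

```text
t 25.0 pos [609.2  21.2 -22.6] yaw 1.11 open 38.4 F [-4.  -0.5  1.6] -> tool shift [-0.7 -0.4 -0.1] |d| 0.8 turn -0.19
lid_knob 0.81 [665.5  10.9]
lid_knob 0.73 [562.2 410.7]
lid_knob 0.56 [751.7 206.8]
lid_knob 0.39 [295.9 300.7]
lid 0.88 [550.6 419.8]
lid 0.82 [747.7 204.6]
lid 0.58 [668.8  24.9]
lid 0.46 [294.6 307.7]
```

Emit:
{"op": "send_rows", "data": {
  "rows": [
    [-0.1,1.5,0,0,0]
  ]
}}

```text
time: 25.32
ee_pos: [610.5, 21.2, -22.6]
orientation: [-3.141, -0.031, 0.0]
wrist_force: [-3.6, -0.3, 0.7]
opening: 38.1
finger_force: 1.6
```

Emit:
{"op": "send_rows", "data": {
  "rows": [
    [-0.1,1,0,0,0]
  ]
}}

```text
time: 25.45
ee_pos: [611.6, 21.2, -22.6]
orientation: [-3.141, -0.031, 0.0]
wrist_force: [-6.5, 1.3, 2.6]
opening: 38.1
finger_force: 2.9
```

Emit:
{"op": "send_rows", "data": {
  "rows": [
    [-0.1,1,0,0,0]
  ]
}}

```text
time: 25.58
ee_pos: [611.9, 21.3, -22.8]
orientation: [-3.141, -0.031, 0.003]
wrist_force: [-13.4, -1.0, 6.3]
opening: 38.7
finger_force: 5.7
```

Emit:
{"op": "send_rows", "data": {
  "rows": [
    [-0.1,1,0,0,0]
  ]
}}

```text
time: 25.7
ee_pos: [612.1, 21.3, -22.9]
orientation: [-3.141, -0.031, 0.005]
wrist_force: [-18.7, -1.7, 9.6]
opening: 38.6
finger_force: 8.7
```

The stop answers at x of about 611.7, with the force rising to 19 N while the TCP stands still, so the tin is home. I'm backing off, rising, and measuring the knob.

Emit:
{"op": "send_rows", "data": {
  "rows": [
    [-0.1,-5,0,0,0],
    [-0.1,-20,0,0,0],
    [-0.1,-15,0,0,0],
    [-0.1,0,0,-45,0],
    [-0.1,0,0,-50,0],
    [-0.1,0,0,-50,0],
    [0.1,15,0,0,0],
    [0.1,0,0,0,0]
  ]
}}

```text
time: 26.7
ee_pos: [589.0, 20.7, 121.9]
orientation: [-3.141, -0.031, -0.0]
wrist_force: [0.2, -0.6, -0.1]
opening: 46.9
finger_force: 0.0
```

```bash
cat > knob.py <<'E'
from h import *
plan(675,23,110,1.3)
for n in("wrist","scene","top"):
    p=env.camera(n)
    for t in("lid_knob","lid","tin"):
        for r in env.landmark_of(p,t)[:4]:
            w=px2w(p,r["point"],Z[t])[:2]
            if 620<w[0]<720 and abs(w[1]-22)<50: print(n,t,round(r["score"],2),np.round(r["point"],1),np.round(w,1))
    if n=="wrist":
        cv2.imwrite("pics/k.png",p["color"])
        hsv=cv2.cvtColor(p["color"],cv2.COLOR_BGR2HSV)
        print("pred knob top",w2px(p,[675,23,95]))
E
python3 knob.py
```

```text
t 26.7 pos [589.   20.7 121.9] yaw 1.11 open 46.9 F [ 0.2 -0.6 -0.1] -> tool shift [86.  -0.6 11.9] |d| 86.8 turn -0.19
wrist lid_knob 0.6 [314.   80.1] [674.2  24.2]
wrist lid 0.88 [312.4  81.4] [674.4  25.6]
pred knob top [316.23383822  77.98686164]
scene lid_knob 0.6 [361.4 231.2] [671.8  16.6]
scene lid 0.55 [358.4 239.8] [660.3  28.7]
scene tin 0.58 [359.8 245.4] [668.5  25.8]
```

Emit:
{"op": "send_rows", "data": {
  "rows": [
    [0.1,43,-0.6,0,0],
    [0.1,42.5,-0.6,0,0],
    [0.1,0,0,0,0]
  ]
}}

```text
time: 27.68
ee_pos: [675.6, 23.6, 121.2]
orientation: [-3.141, -0.031, 0.001]
wrist_force: [-0.2, 0.7, -1.1]
opening: 47.2
finger_force: 0.0
```

```bash
cat > k2.py <<'E'
from h import *
plan(674.5,23.5,43,1.3)
p=env.camera("wrist")
for t in("lid_knob","lid"):
    for r in env.landmark_of(p,t)[:3]: print(t,round(r["score"],2),np.round(r["point"],1),np.round(px2w(p,r["point"],Z[t])[:2],1))
u=w2px(p,[674.5,23.5,95]);print("pred top",u)
h=cv2.cvtColor(p["color"],cv2.COLOR_BGR2HSV); x,y=int(u[0]),int(u[1])
sub=h[max(0,y-40):y+40,x-50:x+50]; m=((sub[...,0]<20)&(sub[...,1]>90)&(sub[...,2]>40)).astype(np.uint8)
n,l,s,c=cv2.connectedComponentsWithStats(m)
for i in range(1,n):
    if s[i,4]>60: print(s[i]+[x-50,max(0,y-40),0,0,0],c[i]+[x-50,max(0,y-40)])
E
python3 k2.py
```

```text
t 27.68 pos [675.6  23.6 121.2] yaw 1.11 open 47.2 F [-0.2  0.7 -1.1] -> tool shift [-1.   0.1 78.2] |d| 78.2 turn -0.19
lid_knob 0.79 [ 22.1 100.9] [745.3 204.3]
lid_knob 0.64 [318.3 217. ] [672.8  22.5]
lid 0.85 [82.2 97.9] [745.1 209.3]
lid 0.73 [316.6 187.7] [674.8  23.3]
pred top [317.09155882 223.39334166]
[302 196  29  40 968] [316.00619835 216.0196281 ]
```

Emit:
{"op": "send_rows", "data": {
  "rows": [
    [0.1,-0.8,0,30,0],
    [0.1,0,0,25,0],
    [0.1,0,0,15,0],
    [0.1,0,0,8,0],
    [0.1,0,0,0,0]
  ]
}}

```text
time: 28.45
ee_pos: [673.2, 23.6, 44.6]
orientation: [-3.141, -0.031, -0.0]
wrist_force: [1.1, 0.3, -0.8]
opening: 47.0
finger_force: 0.0
```

Emit:
{"op": "send_rows", "data": {
  "rows": [
    [-0.3,0,0,0,0],
    [-0.6,0,0,0,0],
    [-1,0,0,0,0],
    [-1,0,0,0,0],
    [-1,0,0,0,0]
  ],
  "newtons": 60
}}

```text
time: 29.08
ee_pos: [673.7, 23.4, 45.3]
orientation: [3.141, 0.03, 0.002]
wrist_force: [-1.7, -2.0, 6.6]
opening: 18.0
finger_force: 58.4
```

```bash
python3 -c "
from h import *
plan(674.5,23.5,143,1.3); print(env.get_state()['finger_force'])"
```

```text
t 29.07 pos [673.7  23.4  45.3] yaw 1.11 open 18.0 F [-1.7 -2.   6.6] -> tool shift [  1.   -0.  -97.7] |d| 97.7 turn -0.19
58.363977670669556
```

Emit:
{"op": "send_rows", "data": {
  "rows": [
    [-1,0,0,0,0],
    [-1,0,0,-2,0],
    [-1,0,0,-3,0],
    [-1,0,0,-3,0]
  ],
  "newtons": 80
}}

```text
time: 29.58
ee_pos: [672.5, 23.7, 51.3]
orientation: [-3.141, -0.031, 0.004]
wrist_force: [0.7, -0.2, -16.4]
opening: 17.8
finger_force: 78.4
```

Emit:
{"op": "send_rows", "data": {
  "rows": [
    [-1,0,0,-4,0],
    [-1,0,0,-4,0],
    [-1,0,0,-4,0]
  ]
}}

```text
time: 29.95
ee_pos: [673.1, 23.6, 64.5]
orientation: [-3.141, -0.031, 0.001]
wrist_force: [-0.5, -0.6, -18.3]
opening: 17.1
finger_force: 78.6
```

Emit:
{"op": "send_rows", "data": {
  "rows": [
    [-1,0,0,-4,0],
    [-1,0,0,-4,0],
    [-1,0,0,-4,0]
  ]
}}

```text
time: 30.32
ee_pos: [673.3, 23.6, 76.7]
orientation: [-3.141, -0.03, -0.0]
wrist_force: [-1.3, 0.7, -17.3]
opening: 16.8
finger_force: 78.6
```

```bash
python3 knob.py
```

```text
t 30.32 pos [673.3  23.6  76.7] yaw 1.11 open 16.8 F [ -1.3   0.7 -17.3] -> tool shift [  1.7   0.6 -33.3] |d| 33.3 turn -0.19
wrist lid_knob 0.57 [315.7 271.5] [655.1  24.2]
wrist lid 0.88 [315.2 220.3] [660.8  24.4]
pred knob top [318.89606328 252.85741787]
scene lid_knob 0.86 [363.5 223.9] [663.2  42.7]
scene lid 0.73 [363.2 235.6] [663.9  50.1]
scene tin 0.94 [360.1 244.6] [667.7  28.8]
top lid_knob 0.36 [341.3 122.6] [690.1  19.3]
top lid 0.56 [340.2 135. ] [679.1  21. ]
```

```bash
cat > slip.py <<'E'
from h import *
from scipy.optimize import minimize_scalar
p=env.camera("wrist"); s=env.get_state(); M=R.from_rotvec(s["orientation"]).as_matrix();P=s["ee_pos"]
def zfit(row,x=0): return minimize_scalar(lambda z:(w2px(p,P+M@[x,0,z])[1]-row)**2,bounds=(-90,40),method="bounded").x
for t in("lid_knob","lid","tin"):
    for r in env.landmark_of(p,t)[:3]:
        if 250<r["point"][0]<380: z=zfit(r["point"][1]); print(t,round(r["score"],2),np.round(r["point"]),"tool z",round(z,1),"world z",round(P[2]-z,1))
q=env.camera("scene"); ok=lambda c:300<c[0]<420 and 200<c[1]<260
for t in("lid_knob","lid"):
    for r in env.landmark_of(q,t)[:4]:
        if ok(r["point"]): print("scene",t,round(r["score"],2),np.round(r["point"],1),"z at axis",round(minimize_scalar(lambda z:(w2px(q,[P[0],P[1],z])[1]-r["point"][1])**2,bounds=(-20,250),method="bounded").x,1), "TCP z",P[2])
print("open",s["opening"],"F",s["wrist_force"])
E
python3 slip.py
```

```text
lid_knob 0.97 [315. 273.] tool z -34.6 world z 111.1
lid 0.9 [316. 220.] tool z 28.7 world z 47.8
scene lid_knob 0.98 [418.5 202. ] z at axis 197.2 TCP z 76.48519931468905
scene lid_knob 0.59 [361.1 225.4] z at axis 99.9 TCP z 76.48519931468905
scene lid 0.81 [412.8 218. ] z at axis 132.0 TCP z 76.48519931468905
scene lid 0.66 [362.1 235.7] z at axis 53.0 TCP z 76.48519931468905
open 17.570289469573993 F [ 0.5093763  -0.1986717  -3.87328591]
```

No slip: the knob is at z of about 111 and has risen 31 mm with the hand. I'll keep lifting.

Emit:
{"op": "send_rows", "data": {
  "rows": [
    [-1,0,0,-4,0],
    [-1,0,0,-4,0],
    [-1,0,0,-5,0],
    [-1,0,0,-5,0],
    [-1,0,0,-6,0],
    [-1,0,0,-8,0]
  ]
}}

```text
time: 32.02
ee_pos: [673.3, 23.6, 109.0]
orientation: [-3.141, -0.031, -0.0]
wrist_force: [-0.4, -0.9, -1.1]
opening: 17.5
finger_force: 80.4
```

Emit:
{"op": "send_rows", "data": {
  "rows": [
    [-1,0,0,-10,0],
    [-1,0,0,-15,0],
    [-1,0,0,-20,0],
    [-1,0,0,-10,0],
    [-1,0,0,0,0]
  ]
}}

```text
time: 32.65
ee_pos: [673.6, 23.6, 164.5]
orientation: [3.141, 0.031, 0.002]
wrist_force: [0.5, -0.2, -1.3]
opening: 17.3
finger_force: 80.4
```

```bash
python3 slip.py; python3 -c "
from h import *
p=env.camera('scene')
for t in('tin','coaster_top'):
    for r in env.landmark_of(p,t)[:4]: print(t,round(r['score'],2),np.round(r['point'],1),np.round(px2w(p,r['point'],Z[t])[:2],1))
p=env.camera('top')
for r in env.landmark_of(p,'coaster_top')+env.landmark_of(p,'tin'): print('top',round(r['score'],2),np.round(r['point'],1),np.round(px2w(p,r['point'],24)[:2],1))
h=cv2.cvtColor(p['color'],cv2.COLOR_BGR2HSV)[190:262,425:495]
m=((h[...,0]>8)&(h[...,0]<30)&(h[...,1]>75)&(h[...,2]>90)).astype(np.uint8)
n,l,s,c=cv2.connectedComponentsWithStats(m); i=1+np.argmax(s[1:,4]); print(s[i],c[i]+[425,190],px2w(p,c[i]+[425,190],22))
plan(445.3,-266.7,117,1.3)"
```

```text
lid_knob 0.97 [316. 274.] tool z -35.9 world z 199.5
lid 0.94 [318. 218.] tool z 32.2 world z 131.3
tin 0.83 [318. 173.] tool z 40.0 world z 123.5
scene lid_knob 0.71 [415.5 200.2] z at axis 204.2 TCP z 163.53024752366483
scene lid_knob 0.61 [363.5 204.3] z at axis 188.1 TCP z 163.53024752366483
scene lid 0.93 [412.8 216.2] z at axis 139.6 TCP z 163.53024752366483
scene lid 0.74 [364.5 215.5] z at axis 142.5 TCP z 163.53024752366483
open 17.30528196561132 F [-0.62807187 -1.17032728 -0.69880501]
tin 0.68 [358.6 246.1] [666.9  21.6]
coaster_top 0.78 [230.1 272.1] [ 432.4 -272.7]
top 0.58 [459.4 227.3] [ 443.5 -268.1]
[  13   17   42   41 1333] [458.49812453 226.68417104] [ 445.180472   -266.61906892   22.        ]
t 33.3 pos [673.3  23.6 163.4] yaw 1.11 open 17.5 F [-0.1  0.5 -1.8] -> tool shift [-233.6  285.8   46.4] |d| 372.0 turn -0.19
```

The lid is free and held, with its lower edge 27 mm below the TCP. I'll retreat between the bottle and mill, then cross to the coaster.

Emit:
{"op": "send_rows", "data": {
  "rows": [
    [-1,-25,0,0,0],
    [-1,-40,0,0,0],
    [-1,-45,0,0,0],
    [-1,-45,0,0,0],
    [-1,-40,0,0,0],
    [-1,-25,0,0,0],
    [-1,-10,0,0,0],
    [-1,0,0,0,0]
  ]
}}

```text
time: 34.3
ee_pos: [443.6, 19.1, 163.8]
orientation: [3.141, 0.03, 0.001]
wrist_force: [0.1, -0.6, -1.1]
opening: 17.4
finger_force: 80.4
```

Emit:
{"op": "send_rows", "data": {
  "rows": [
    [-1,0,25,0,0],
    [-1,0,45,0,0],
    [-1,0,50,0,0],
    [-1,0,50,0,0],
    [-1,0,45,0,0],
    [-1,0,40,0,0],
    [-1,0,22,0,0],
    [-1,0,8,0,0]
  ]
}}

```text
time: 35.3
ee_pos: [449.2, -266.6, 162.9]
orientation: [-3.141, -0.029, 0.001]
wrist_force: [0.2, 2.0, -0.7]
opening: 17.6
finger_force: 80.4
```

```bash
python3 slip.py; python3 -c "
from h import *
plan(445.2,-266.7,53,1.3)
p=env.camera('wrist')
for t in('coaster_top','lid'):
    print(t,[(round(r['score'],2),np.round(r['rect']).tolist()) for r in env.boxes_of(p,t)[:3]],[np.round(r['point']).tolist() for r in env.landmark_of(p,t)[:2]])
print(w2px(p,[445.2,-266.7,24]),w2px(p,[445.2+50,-266.7,24]),w2px(p,[445.2,-216.7,24]),w2px(p,[445.2,-316.7,24]))
cv2.imwrite('pics/w8.png',p['color'])"
```

```text
lid_knob 0.69 [316. 273.] tool z -34.4 world z 197.3
lid 0.75 [314. 221.] tool z 27.4 world z 135.6
scene lid_knob 0.92 [415.6 202.2] z at axis 250.0 TCP z 162.9883028144904
scene lid 0.59 [411.5 216.1] z at axis 250.0 TCP z 162.9883028144904
open 17.91638281659726 F [-0.30731581  0.3117338  -0.96112987]
t 35.65 pos [ 449.1 -264.9  163.6] yaw 1.18 open 17.8 F [ 0.   0.2 -0.7] -> tool shift [ -3.9   1.7 110.6] |d| 110.7 turn -0.12
coaster_top [(0.85, [267.0, 123.0, 105.0, 69.0])] []
lid [(0.85, [239.0, 160.0, 153.0, 161.0])] [[316.0, 222.0]]
[317.76234302 180.01071101] [319.0412855  127.46160848] [265.9472253  178.99944386] [369.46835863 181.01984883]
```

Run:
```python
from h import *
from scipy.optimize import least_squares
p=env.camera("wrist"); h=cv2.cvtColor(p["color"],cv2.COLOR_BGR2HSV)
m=((h[...,0]>8)&(h[...,0]<30)&(h[...,1]>90)&(h[...,2]>60)).astype(np.uint8); m[230:]=0
n,l,s,c=cv2.connectedComponentsWithStats(m); i=1+np.argmax(s[1:,4]); print(s[i])
ys=[];
M=(l==i)
pts=[]
for col in range(s[i,0],s[i,0]+s[i,2]):
    r=np.where(M[:,col])[0]
    if len(r): pts.append((col,r[0]))
pts=np.array(pts,float); W=np.array([px2w(p,q,24)[:2] for q in pts])
f=lambda q:np.hypot(W[:,0]-q[0],W[:,1]-q[1])-50
a=least_squares(f,[447,-267],loss="soft_l1"); print("coaster",a.x,"rms",np.std(f(a.x)), len(W), pts[::15].tolist())
# lid: bright circle top silhouette
g=p["color"]; print(h[222,250:390:10].tolist()); print(h[150:240:6,316].tolist())
```

```text
[ 267  126  103   64 3326]
coaster [ 446.12193746 -267.48489947] rms 0.6606119921427356 103 [[267.0, 176.0], [282.0, 141.0], [297.0, 130.0], [312.0, 126.0], [327.0, 127.0], [342.0, 132.0], [357.0, 145.0]]
[[10, 12, 131], [13, 13, 134], [17, 14, 131], [10, 12, 130], [15, 12, 133], [17, 13, 137], [17, 14, 132], [12, 10, 132], [15, 12, 132], [17, 13, 133], [13, 13, 133], [15, 11, 134], [12, 15, 175], [11, 17, 170]]
[[14, 105, 121], [15, 108, 116], [19, 23, 88], [12, 15, 87], [15, 12, 86], [20, 9, 87], [17, 13, 136], [13, 13, 136], [15, 12, 132], [20, 12, 129], [15, 12, 133], [12, 10, 134], [12, 10, 133], [12, 10, 132], [9, 14, 131]]
```

Emit:
{"op": "send_rows", "data": {
  "rows": [
    [-1,-3.6,2.1,15,0],
    [-1,0,0,30,0],
    [-1,0,0,30,0],
    [-1,0,0,18,0],
    [-1,0,0,8,0],
    [-1,0,0,4,0],
    [-1,0,0,0,0]
  ]
}}

```text
time: 36.83
ee_pos: [445.5, -268.2, 58.8]
orientation: [3.141, 0.031, 0.001]
wrist_force: [-0.1, 0.5, -0.6]
opening: 17.3
finger_force: 80.4
```

```bash
python3 -c "
from h import *
plan(445.5,-267,51,1.3)"
```

```text
t 36.83 pos [ 445.5 -268.2   58.8] yaw 1.11 open 17.3 F [-0.1  0.5 -0.6] -> tool shift [-0.  -1.2  7.8] |d| 7.9 turn -0.19
```

Emit:
{"op": "send_rows", "data": {
  "rows": [
    [-1,0,-1,2,0],
    [-1,0,0,2,0],
    [-1,0,0,1,0],
    [-1,0,0,0,0]
  ]
}}

```text
time: 37.33
ee_pos: [445.3, -267.0, 53.4]
orientation: [-3.141, -0.031, 0.0]
wrist_force: [-0.4, 0.1, -1.8]
opening: 17.6
finger_force: 80.4
```

Emit:
{"op": "send_rows", "data": {
  "rows": [
    [-1,0,0,1,0],
    [-1,0,0,0,0]
  ]
}}

```text
time: 37.58
ee_pos: [445.3, -267.0, 52.3]
orientation: [-3.141, -0.031, 0.0]
wrist_force: [-0.1, -0.6, -1.6]
opening: 17.6
finger_force: 80.4
```

Emit:
{"op": "send_rows", "data": {
  "rows": [
    [-1,0,0,0.7,0],
    [-1,0,0,0,0]
  ]
}}

```text
time: 37.83
ee_pos: [445.3, -267.0, 51.6]
orientation: [-3.141, -0.031, 0.0]
wrist_force: [0.9, -0.3, -0.9]
opening: 17.3
finger_force: 80.5
```

Emit:
{"op": "send_rows", "data": {
  "rows": [
    [-1,0,0,0.7,0],
    [-1,0,0,0,0]
  ]
}}

```text
time: 38.08
ee_pos: [445.4, -267.1, 51.2]
orientation: [3.141, 0.031, 0.0]
wrist_force: [-0.6, -0.5, 2.4]
opening: 17.3
finger_force: 81.3
```

Contact came gently at 2.4 N, so I'm releasing and rising.

Emit:
{"op": "send_rows", "data": {
  "rows": [
    [-0.5,0,0,0,0],
    [-0.3,0,0,0,0],
    [0,0,0,0,0],
    [0.1,0,0,0,0],
    [0.1,0,0,0,0]
  ],
  "newtons": 20
}}

```text
time: 38.7
ee_pos: [445.3, -266.9, 51.0]
orientation: [-3.141, -0.031, 0.0]
wrist_force: [0.3, 0.0, 0.9]
opening: 46.7
finger_force: 0.0
```

Emit:
{"op": "send_rows", "data": {
  "rows": [
    [0.1,0,0,-10,0],
    [0.1,0,0,-25,0],
    [0.1,0,0,-40,0],
    [0.1,0,0,-50,0],
    [0.1,-40,0,0,0],
    [0.1,-50,0,0,0],
    [0.1,0,0,0,0]
  ]
}}

```text
time: 39.58
ee_pos: [353.5, -268.8, 177.1]
orientation: [3.14, 0.028, 0.001]
wrist_force: [1.6, -1.2, 0.6]
opening: 47.2
finger_force: 0.0
```

Run:
```python
from h import *
plan(0,0,0)
for n in("wrist","scene","top"):
    p=env.camera(n); cv2.imwrite(f"pics/end_{n}.png",p["color"])
    for t in("lid_knob","lid","coaster_top","tin","bottle","mill","jar","shaker","bracket"):
        zz={"lid_knob":86,"lid":24}.get(t,Z[t])
        for r in env.landmark_of(p,t)[:5]:
            w=px2w(p,r["point"],zz)[:2]; k=px2w(p,r["point"],Z[t])[:2]
            if r["score"]>.3: print(n,t,round(r["score"],2),np.round(r["point"],1),np.round(w,1))
```

```text
t 39.58 pos [ 353.5 -268.8  177.1] yaw 1.01 open 47.2 F [ 1.6 -1.2  0.6] -> tool shift [-348.8 -275.2  176.5] |d| 478.1 turn None
wrist lid_knob 0.91 [316.1  76.3] [ 442.3 -267. ]
wrist lid 0.97 [315.5  76.3] [ 444.1 -266.8]
wrist coaster_top 0.37 [313.3  72.2] [ 447.6 -264.8]
wrist shaker 0.96 [204.3 171.9] [ 346.2 -149.2]
scene lid_knob 0.73 [313.2 130.3] [306.9 297.9]
scene lid_knob 0.71 [230.2 261.8] [ 445.4 -273.4]
scene lid_knob 0.61 [417.7 204. ] [757.1 195.3]
scene lid 0.95 [390.  154.1] [558.5 409.4]
scene lid 0.94 [233.3 269.7] [ 434.3 -261.9]
scene lid 0.83 [410.9 215.5] [745.6 196.9]
scene lid 0.67 [290.6 333.8] [ 675.4 -318. ]
scene lid 0.66 [309.5 141.5] [288.2 301.2]
scene coaster_top 0.95 [232.4 271.2] [ 435.5 -266.9]
scene tin 0.96 [359.1 248.6] [672.8  14.7]
scene jar 0.51 [298.4 176.3] [347.3 153.6]
scene shaker 0.74 [238.4 233.2] [ 345.3 -147.3]
scene bracket 0.75 [358.  245.1] [663.6  23.7]
top lid_knob 0.87 [466.  222.5] [ 448.2 -265.6]
top lid_knob 0.73 [260.4 107.1] [727.9 215.6]
top lid_knob 0.59 [206.7 293. ] [285.2 324.8]
top lid_knob 0.58 [170.5 179.5] [548.1 424.7]
top lid 0.93 [457.6 226.3] [ 445.9 -263.9]
top lid 0.85 [215.3 290. ] [289.3 322.1]
top lid 0.8 [262.5 113.2] [735.9 220.7]
top lid 0.77 [178.1 185.7] [545.5 428.4]
top coaster_top 0.75 [460.8 229. ] [ 439.4 -271.3]
top tin 0.64 [335.2 140.7] [669.7  33.6]
top bottle 0.7 [392.9 163.3] [ 609.5 -113.9]
top mill 0.67 [285.7 166.5] [601.1 160.8]
top jar 0.82 [282.5 269.7] [338.9 163.4]
top jar 0.4 [335.3 139. ] [674.2  33.3]
top shaker 0.53 [410.5 267. ] [ 347.6 -151.7]
```

Run:
```python
from h import *
p=env.camera("top"); g=p["color"].astype(int); b=cv2.imread("pics/top0.png").astype(int)
d=np.abs(g-b).sum(2); d=d[100:180,295:385]; m=(d>60).astype(np.uint8)
m=cv2.morphologyEx(m,cv2.MORPH_CLOSE,np.ones((3,3))); n,l,s,c=cv2.connectedComponentsWithStats(m); i=1+np.argmax(s[1:,4]); print(s[i]+[295,100,0,0,0])
for r in range(100,180,2): print(r,"".join("#" if v else "." for v in m[r-100]))
print(np.round([w2px(p,[673-56,22.5,8]),w2px(p,[673+56,22.5,8]),w2px(p,[673,22.5,62]),w2px(p,[673-56-5,22.5,8])],1).tolist())
print(g[100:180:1,341].sum(1).tolist())
```

```text
[324 117  34  45 883]
100 ..........................................................................................
102 ..........................................................................................
104 ..........................................................................................
106 ..........................................................................................
108 ..........................................................................................
110 ..........................................................................................
112 ..........................................................................................
114 ..........................................................................................
116 ..........................................................................................
118 ......................................###########.........................................
120 .....................................############.........................................
122 .............................
[... 2487 characters left out ...]
............................................
176 ..........................................................................................
178 ..........................................................................................
[[339.5, 159.7], [339.5, 117.7], [339.9, 131.8], [339.5, 161.6]]
[550, 550, 557, 558, 552, 549, 539, 550, 545, 549, 541, 541, 544, 511, 359, 217, 124, 249, 483, 460, 304, 249, 227, 198, 168, 157, 171, 163, 161, 167, 172, 175, 167, 172, 172, 165, 167, 164, 165, 162, 174, 172, 191, 290, 400, 266, 143, 116, 116, 145, 324, 517, 579, 577, 582, 579, 581, 575, 548, 420, 388, 478, 535, 544, 545, 542, 546, 541, 540, 546, 545, 541, 549, 538, 547, 545, 546, 549, 544, 540]
```

The lid stands upright near (445,-266) on the coaster centre, and the tin's foot spans rows 118 to 160, which fits home. As insurance in case the pull drew the tin back, I'll nudge the foot against the stop once more.

Emit:
{"op": "send_rows", "data": {
  "rows": [
    [-0.1,21,-40,0,0],
    [-0.1,25,-50,0,0],
    [-0.1,25,-50,0,0],
    [-0.1,25,-50,0,0],
    [-0.1,25,-50,0,0],
    [-0.1,20,-36,0,0],
    [-0.1,10,-10,0,0],
    [-0.1,0,0,0,0]
  ],
  "newtons": 40
}}

```text
time: 42.12
ee_pos: [500.9, 20.3, 175.7]
orientation: [-3.141, -0.032, 0.001]
wrist_force: [-0.1, -0.5, -0.6]
opening: 38.4
finger_force: 0.0
```

```bash
python3 -c "
from h import *
plan(560,20.3,-22.4,1.1)"
```

```text
t 42.12 pos [500.9  20.3 175.7] yaw 1.18 open 38.4 F [-0.1 -0.5 -0.6] -> tool shift [ 59.2   1.2 198.1] |d| 206.8 turn 0.08
```

Emit:
{"op": "send_rows", "data": {
  "rows": [
    [-0.1,35,0.6,30,0],
    [-0.1,24,0.6,40,0],
    [-0.1,0,0,50,0],
    [-0.1,0,0,45,0],
    [-0.1,0,0,25,0],
    [-0.1,0,0,8,0],
    [-0.1,20,0,0,0],
    [-0.1,15,0,0,0]
  ]
}}

```text
time: 43.12
ee_pos: [595.8, 19.8, -20.7]
orientation: [3.141, 0.029, 0.003]
wrist_force: [-0.1, 0.0, 0.1]
opening: 38.8
finger_force: 0.0
```

Emit:
{"op": "send_rows", "data": {
  "rows": [
    [-0.1,8,0,0,0],
    [-0.1,4,0,0,0],
    [-0.1,2,0,0,0],
    [-0.1,0,0,0,0]
  ]
}}

```text
time: 43.62
ee_pos: [608.5, 21.1, -21.9]
orientation: [-3.141, -0.031, 0.0]
wrist_force: [0.2, 0.1, -0.8]
opening: 38.3
finger_force: 0.0
```

Emit:
{"op": "send_rows", "data": {
  "rows": [
    [-0.1,1,0,0,0]
  ]
}}

```text
time: 43.75
ee_pos: [609.5, 21.1, -21.9]
orientation: [-3.141, -0.031, 0.0]
wrist_force: [-0.6, 0.2, -0.1]
opening: 38.6
finger_force: 0.0
```

Emit:
{"op": "send_rows", "data": {
  "rows": [
    [-0.1,1,0,0,0],
    [-0.1,0.7,0,0,0]
  ]
}}

```text
time: 44.0
ee_pos: [611.2, 21.2, -22.1]
orientation: [-3.141, -0.031, 0.001]
wrist_force: [-2.9, 0.4, 1.0]
opening: 38.5
finger_force: 1.1
```

Emit:
{"op": "send_rows", "data": {
  "rows": [
    [-0.1,1,0,0,0]
  ]
}}

```text
time: 44.12
ee_pos: [611.8, 21.2, -22.2]
orientation: [-3.141, -0.031, 0.002]
wrist_force: [-8.6, 0.4, 3.1]
opening: 38.3
finger_force: 4.3
```

Emit:
{"op": "send_rows", "data": {
  "rows": [
    [-0.1,0.7,0,0,0]
  ]
}}

```text
time: 44.25
ee_pos: [611.9, 21.2, -22.3]
orientation: [-3.141, -0.031, 0.004]
wrist_force: [-12.2, 0.4, 5.6]
opening: 38.6
finger_force: 6.0
```

The tin is firm against the stop at the same place. I'm withdrawing, checking the lid, and handing in.

Emit:
{"op": "send_rows", "data": {
  "rows": [
    [-0.1,-4,0,0,0],
    [-0.1,-20,0,0,0],
    [-0.1,-30,0,0,0],
    [-0.1,-30,0,-20,0],
    [-0.1,-20,0,-50,0],
    [-0.1,0,0,-50,0],
    [-0.1,0,0,0,0],
    [-0.1,0,0,0,0]
  ]
}}

```text
time: 45.25
ee_pos: [509.1, 19.1, 97.8]
orientation: [-3.141, -0.03, -0.001]
wrist_force: [-0.8, -0.2, -0.1]
opening: 38.2
finger_force: 0.0
```

Run:
```python
from h import *
plan(500,20,100)
p=env.camera("scene")
for t,z in(("lid",24),("coaster_top",24),("tin",0)):
    print(t,[(round(r["score"],2),np.round(px2w(p,r["point"],z)[:2]).tolist()) for r in env.landmark_of(p,t)[:3]])
print(env.job_done())
```

```text
t 45.25 pos [509.1  19.1  97.8] yaw 1.11 open 38.2 F [-0.8 -0.2 -0.1] -> tool shift [-9.1 -1.1 -2.2] |d| 9.4 turn None
lid [(0.81, [755.0, 198.0]), (0.66, [555.0, 406.0]), (0.61, [447.0, -266.0])]
coaster_top [(0.59, [441.0, -275.0])]
tin [(0.62, [669.0, 26.0])]
the job is handed in; nothing more can be done
None
```

The job is handed in at about 45 s: the tin is home against the bracket's stop, its lid was drawn off and stands upright near the middle of the coaster stack, and nothing else was seen to move; the judgement itself was not returned.

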